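Third hand at the sprung stop

ROBOT

A 6-joint arm with a two-finger parallel gripper is mounted at the origin on the work surface. World frame = base frame: x ahead of the robot, y to its left, z up, the work surface at z = 0. Lengths are in m, angles in rad, forces in N, time in s.
With the tool pointing down it reaches from about 0.25 to 0.725 m from the base axis. Payload 4 kg.
Tool frame: the origin (TCP) lies at the very end of the fingers, on their centre line; the grasp point (between the pads) lies 19 mm behind it; z points along the fingers, y is the direction in which the jaws open and shut (so a half turn about z gives the same grasp; the last joint's range is limited). The gripper opens to 85 mm and grips with 20 to 120 N. Pads are 22 mm wide; open, the fingers measure 114 mm over their backs; the gripper's body (76 mm by 85 mm) begins 54 mm behind the grasp point. The pads swing forward as they close: fully open they stand 13 mm farther back than shut.
Start: joints at [1.243, 0.241, 0.005, 1.335, 0, 1.571], TCP at [0.161, 0.473, 0.231] pointing down, gripper open.
Joint ranges: [-2.72, 2.72], [-1.05, 1.87], [-1.09, 1.28], [-1.99, 2.15], [-1.42, 1.44], [-3.14, 3.14]. Speed limits (rad/s): [2.79, 2.79, 3.14, 3.14, 3.14, 3.14].

INTERFACE

Orientations are given as a unit quaternion [x, y, z, w].
In Python, from workcell import bot gives the robot as it stands.
- The arm moves only by the shell command python3 -m crank 'ROWS'. ROWS is JSON, a list that holds one entry, the list of rows, each a list of 5 numbers: the shift along the tool's x, y, z in mm, then the turn about the tool's z in degrees, then the closure in counts, from 0 (fully open) to 255 (shut). In form: [[[tx, ty, tz, turn, grip], ...]]. A call has 1 to 12 rows; each row shifts and turns the pose as measured when the row begins, along the tool's axes as they then stand; what a row does not reach is not made up. A row lasts 1/8 s, in which the tool goes at most 62.5 mm and 10.7 degrees, less where a joint would pass 70% of its speed; a pose out of reach is approached as far as the arm can. A call is refused whole if a number of a shift passes 62.5 or a number of a turn 10.7, either way. A call with a gripper value outside its range is refused whole. The fingers move at their own pace and stop on an object; the grip force is fixed at half the most. Time passes only in rows, so rows that do not move let the fingers close. It gives the time, the measured TCP pose, the force and the opening at its end, in the units of the state.
- bot.get_obs(): the state, without advancing time (a new reading comes with each control period).
- bot.camera(name): name is "side" or "top"; returns a dict with "img" (400x640x3 uint8, blue, green, red), "depth" (400x640 float32, m along the optical axis (not along the pixel's ray), 0 where there is no reading), "fx", "fy", "cx", "cy" (pixels), "D" ([k1, k2, p1, p2, k3] as OpenCV has them; the pictures are not rectified), "R" (3x3) and "t" (3): a world point X has camera coordinates R X + t. Camera axes: x right, y down, z forward; pixel columns grow to the right and rows downward; lengths in m; the calibration is good to about 2 mm. A picture is of the moment at which its call begins.
- bot.job_done(): hands the job in, once; it reports no verdict.
The state is a dict: "clock": time; "joint_pos": joint angles; "joint_vel": joint speeds; "tau": joint torques, N m; "eef_pos": TCP position; "tool_rot": TCP orientation; "ft_force": force on the tool from outside, world axes, zero at the start; "ft_torque": the same for the moment, N m; "grip_width": finger opening in m.
Only numpy, scipy, OpenCV 4.12 (cv2) and the standard library are available. Lean on these libraries where they do the work, as an engineer would, in place of code of your own. Each camera call takes 0.05 s, during which the arm holds its last target.

TASK

Pick the turned wooden foot off the jig and put it in the shallow wooden tray, then lay the wooden rail on the jig's board, screw holes up as it lies now, centred and square to the sprung stop, and push its end against the stop with a steady force of about 9 newtons, so that the stop's pointer stands between the two pins of the gauge. Never push the stop to the end of its travel, and leave the cork disc, the jar and the short offcut where they are. I will drive the screws while you hold, so finish while still holding the rail pressed there: do not let go.

Things in the scene. Friction and masses are not known exactly. Their poses are not given: they have to be found in the camera images.
- jig: Fixed plywood board 300 (x) x 120 (y) x 18 mm on the bench. Origin: centre of its underside. Its x axis, along its length and roughly away from the robot, is the direction to push. At its +x end stand the sprung stop and, behind it, a dark block 42 mm high over the board, front face at x = 124 mm. The board is open from x = -150 mm to the stop.
- stop: Sprung stop: wooden block 20 (x) x 80 (y) x 41 mm high, slides along the jig's x on springs. Origin: foot of the middle of its front face; at rest at x = 70, y = 0, z = 18 mm (board top) in the jig's frame, axes parallel. Travel 32 mm to +x. Force: 2 N at the first movement, plus 0.4 N per mm (9 N at 17.5 mm).
- pointer (a point): Tip of the 6 mm wide steel pointer on the stop's top, 15 mm behind its front face, 62 mm to its +y side, 61 mm above the bench. It moves with the stop: at rest it is before both pins (17.5 mm from midway), at 17.5 mm of travel midway between them.
- gauge (a point): Fixed point midway between the two gauge pins, at x = 102.5, y = 54, z = 54 mm in the jig's frame, on top of a dark bar (x 70 to 145, y 49 to 59 mm) beside the stop. The steel pins, 4 mm thick and 16 mm high, stand 9.5 mm either side of it along the jig's x.
- rail: The part: a loose planed wooden rail 140 (x) x 40 (y) x 36 mm high, 0.1 to 0.2 kg, lying flat on the bench on the left or right of the jig, with two dark screw holes in its top 45 mm either side of the middle. Origin: centre of its underside; x along its length. Either end may meet the stop. It can be gripped across its 40 mm width.
- foot: The obstacle: a loose turned wooden furniture foot, round, 48 mm across from 10 to 32 mm height, 46 mm tall, tapering to 30 mm at the top, about 60 g, standing on the jig's board in front of the stop. Origin: centre of its underside.
- tray: Fixed open dark wooden tray 170 (x) x 140 (y) x 35 mm high, walls and floor 6 mm, on the other side of the jig from the rail. Origin: centre of its underside. The scrap of wood lies in its +x +y corner; the rest is empty.
- scrap: Bystander: loose scrap of light wood 35 x 28 x 18 mm in the tray's corner; it may shift. Origin: centre of its underside.
- offcut: Bystander: short loose offcut of the same rail, 36 x 40 x 36 mm, no screw holes, beyond the rail's +x end, its centre about 115 mm from the rail's. Origin: centre of its underside.
- disc: Bystander: loose cork disc, 110 mm across, 40 mm high. Origin: centre of its underside.
- jar: Bystander: loose amber glass jar, 64 mm across, 75 mm high. Origin: centre of its underside.
Mind the look-alikes: they are no part of the job. What is shaped like the rail but pink or turquoise is not meant.

How it is judged:
On the way:
1. the foot lies in the tray, let go and at rest (x of foot in the frame of tray between -0.078 and 0.078 m and y of foot in the frame of tray between -0.063 and 0.063 m and z of foot in the frame of tray below 0.035 m and contact force between the fingers and foot below 0.1 N and linear speed of foot below 0.03 m/s), for 0.2 s.
At the end, for the whole second after the job is handed in: Foot in the tray, let go. Rail flat on the jig's board (within 6 mm, 0.08 rad), within 15 mm of its centre line, square within 0.09 rad, touched by the fingers, pressing the stop with 5 to 13.5 N, the stop 9 to 26 mm from rest, all still (all of step 1 and x of stop in the frame of jig between 0.079 and 0.096 m and contact force between rail and stop between 5 and 13.5 N and y of rail in the frame of jig between -0.015 and 0.015 m and z of rail in the frame of jig between 0.014 and 0.024 m and angle between the x axis of rail and the x axis of jig, either way round below 0.09 rad and angle between rail's own z axis and vertical below 0.08 rad and contact force between the fingers and rail above 1 N and linear speed of rail below 0.01 m/s); the arm keeps its last pose, push and grip.
It fails at once if the stop was driven to the end of its travel (x of stop in the frame of jig above 0.1005 m).
It fails at once if the disc, the jar or the offcut was disturbed (moved over 30 mm) (distance of any of disc, jar, offcut from where it was at the start of the episode above 0.03 m).
It also fails if it takes over 58 s, if anything falls off the work surface, if the arm or the gripper's body presses on something with over 40 N, if the wrist force passes 120 N, or if a joint passes its speed limit or range.

## Working session

There is one attempt and no reset: what is moved stays moved. The work goes in short steps, Python scripts to look and compute and a shell command to move; the robot and the scene stay as the last step left them, time stands still between calls to the robot, and variables do not carry over. Pictures are saved under pics/ and viewed, and the job is handed in when it is done.

```bash
mkdir -p pics; ls
python3 - <<'E'
from workcell import bot
import cv2
print(bot.get_obs())
for n in("top","side"):
    c=bot.camera(n); cv2.imwrite(f"pics/{n}0.png",c["img"]); print(n,c["fx"],c["fy"],c["cx"],c["cy"],c["D"],c["R"],c["t"])
E
```

```text
pics
{'clock': 0.0, 'joint_pos': array([ 1.24299480e+00,  2.41431238e-01,  3.72001405e-03,  1.33522171e+00,
       -1.76570813e-05,  1.57079220e+00]), 'joint_vel': array([ 0.00090839,  0.00075642, -0.00078494, -0.00016251, -0.00038189,
        0.00118626]), 'tau': array([-1.27151266e-03, -3.72316968e+01,  2.52408564e+01,  1.68781599e-02,
       -1.45733711e-04,  3.28993579e-06]), 'eef_pos': array([0.16077909, 0.47276528, 0.23040225]), 'tool_rot': array([ 1.63165785e-01,  9.86598087e-01, -1.05542407e-03, -1.65604404e-04]), 'ft_force': array([ 0.00266318,  0.20892932, -0.41376752]), 'ft_torque': array([ 0.00750696, -0.02895142,  0.00254223]), 'grip_width': 0.08529932344983776}
top 472.310672372379 472.310672372379 314.46294311606704 204.1508404275949 [-0.05455428  0.          0.          0.          0.        ] [[ 0.01689346 -0.99976914 -0.01327732]
 [-0.99776298 -0.01599755 -0.06490854]
 [ 0.06468115  0.01434415 -0.99780288]] [-0.0445904   0.52198682  1.47256329]
side 395.20342528618164 395.20342528618164 322.18089317897096 204.66126774884972 [-0.06065362  0.          0.          0.          0.        ] [[ 0.95570212 -0.29424203  0.0074222 ]
 [-0.19357842 -0.64734129 -0.73720868]
 [ 0.22172247  0.70311512 -0.67562435]] [-0.51233974  0.11595663  0.99374507]
```

View pics/top0.png

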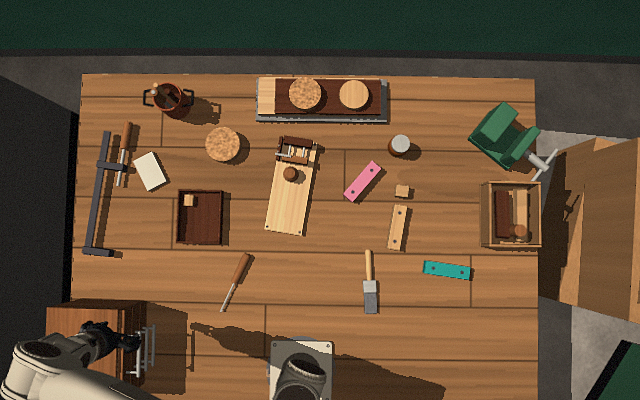

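View pics/side0.png

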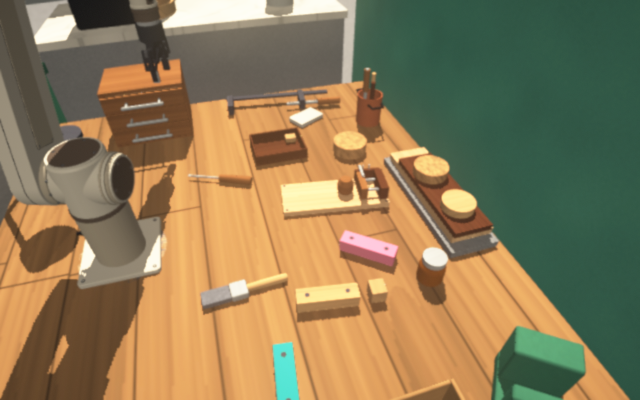

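```bash
cat > h.py <<'E'
from workcell import bot
import cv2, numpy as np
def cam(n): return bot.camera(n)
def rays(c,uv):
    K=np.array([[c["fx"],0,c["cx"]],[0,c["fy"],c["cy"]],[0,0,1]])
    p=cv2.undistortPoints(np.asarray(uv,float).reshape(-1,1,2),K,np.array(c["D"],float))[:,0]
    return np.c_[p,np.ones(len(p))]
def onplane(c,uv,z):
    R=np.array(c["R"]);t=np.array(c["t"]); o=-R.T@t; d=rays(c,uv)@R
    return o+d*((z-o[2])/d[:,2])[:,None]
def cloud(c):
    R=np.array(c["R"]);t=np.array(c["t"]); v,u=np.mgrid[0:400,0:640]
    P=rays(c,np.c_[u.ravel(),v.ravel()])*c["depth"].ravel()[:,None]
    return ((P-t)@R).reshape(400,640,3)
def proj(c,X):
    K=np.array([[c["fx"],0,c["cx"]],[0,c["fy"],c["cy"]],[0,0,1]])
    return cv2.projectPoints(np.asarray(X,float).reshape(-1,1,3),cv2.Rodrigues(np.array(c["R"]))[0],np.array(c["t"],float),K,np.array(c["D"],float))[0][:,0]
E
python3 - <<'E'
from h import *
c=cam("top"); X=cloud(c); np.set_printoptions(precision=4,suppress=True)
for n,(u,v) in dict(rail=(398,228),offc=(402,191),foot=(290,173),board=(285,215),trayfloor=(200,225),disc=(222,144),jar=(400,143),bench=(340,230)).items():
    print(n,X[v,u])
def rect(n,u0,u1,v0,v1,z0,z1):
    P=X[v0:v1,u0:u1].reshape(-1,3); m=(P[:,2]>z0)&(P[:,2]<z1); P=P[m]
    r=cv2.minAreaRect(P[:,:2].astype(np.float32)*1000); print(n,m.sum(),r,P[:,2].mean(),np.median(P,0))
rect("rail",380,415,200,255,.028,.045)
rect("offc",390,415,180,200,.028,.045)
rect("board",258,325,155,240,.012,.024)
rect("foot",278,305,160,188,.055,.075)
rect("tray",170,235,180,250,.028,.042)
rect("disc",200,245,122,165,.033,.047)
rect("jar",385,415,130,160,.06,.085)
cr=lambda a,b,d,e:cv2.resize(c["img"][d:e,a:b],None,fx=5,fy=5,interpolation=cv2.INTER_CUBIC)
cv2.imwrite("pics/crop_rail.png",cr(340,480,165,285))
cv2.imwrite("pics/crop_jig.png",cr(170,330,125,243))
E
```

```text
rail [ 0.4515 -0.2966  0.0354]
offc [ 0.5672 -0.3089  0.0325]
foot [0.6136 0.0397 0.0686]
board [0.4869 0.0563 0.0158]
trayfloor [0.4509 0.3277 0.0065]
disc [0.7067 0.2585 0.037 ]
jar [ 0.7109 -0.2956  0.0718]
bench [ 0.4427 -0.1181  0.0028]
rail 581 ((454.5516662597656, -293.5610046386719), (41.74428939819336, 140.0684356689453), 80.2523422241211) 0.035571589140783975 [ 0.4543 -0.2931  0.0358]
offc 153 ((567.907470703125, -307.9749755859375), (41.04779052734375, 36.502288818359375), 84.74662780761719) 0.035364251480236794 [ 0.5672 -0.3082  0.0353]
board 2388 ((561.8019409179688, 52.99028778076172), (139.5602264404297, 259.6427001953125), 81.2332534790039) 0.017694617821053173 [0.5372 0.0449 0.0177]
foot 178 ((624.581787109375, 31.86341094970703), (62.38154220581055, 67.93986511230469), 0.10133755207061768) 0.06148586417340905 [0.6201 0.0371 0.0614]
tray 386 ((477.3147277832031, 326.9083251953125), (139.90093994140625, 170.0963592529297), 89.26536560058594) 0.033932957589503536 [0.4806 0.3298 0.0338]
disc 926 ((706.9299926757812, 258.5006408691406), (108.92463684082031, 106.97853088378906), 45.18111801147461) 0.03943786318955893 [0.7067 0.2579 0.0392]
jar 275 ((709.067138671875, -296.6783752441406), (52.91584396362305, 55.11449432373047), 1.0765655040740967) 0.07389524596054525 [ 0.7094 -0.2956  0.0744]
```

View pics/crop_rail.png

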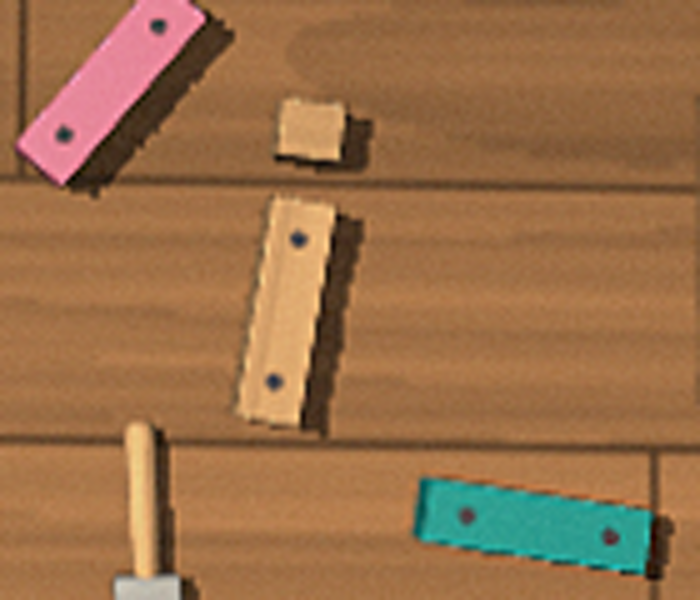

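View pics/crop_jig.png

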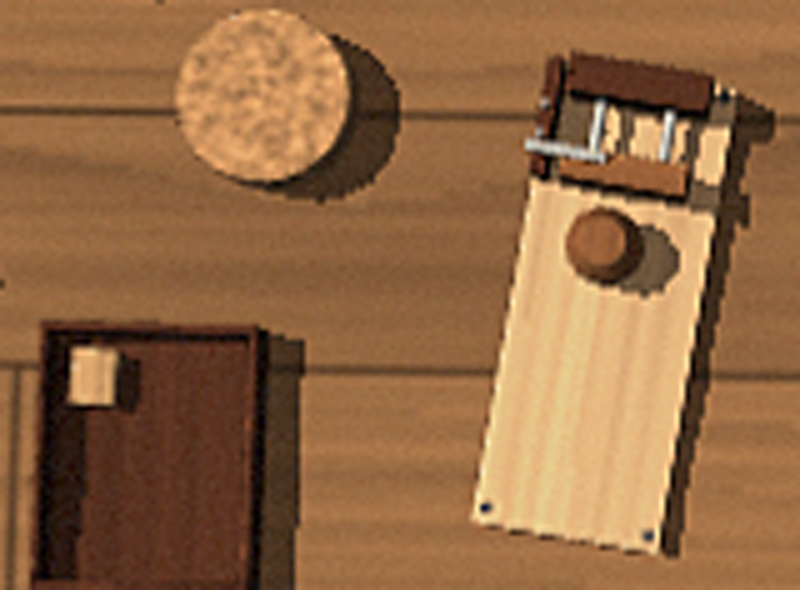

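Run:
```python
from h import *
np.set_printoptions(precision=4,suppress=True)
c=cam("top"); X=cloud(c)
hsv=cv2.cvtColor(c["img"],cv2.COLOR_BGR2HSV)
print("board hsv",hsv[215,285],hsv[200,290],"bench",hsv[230,340])
m=((X[...,2]>.010)&(X[...,2]<.026)).astype(np.uint8); b=np.zeros_like(m); b[160:240,258:320]=1
# colour-based: bright
m=((hsv[...,2]>hsv[230,340][2]+35)&(b>0)).astype(np.uint8)
ct=max(cv2.findContours(m,cv2.RETR_EXTERNAL,cv2.CHAIN_APPROX_NONE)[0],key=len)[:,0].astype(float)
W=onplane(c,ct,.018)[:,:2]
# coarse frame
g=np.deg2rad(-9.); 
for it in range(4):
    e=np.array([np.cos(g),np.sin(g)]);n=np.array([-e[1],e[0]])
    a=W@e;d=W@n; 
    dm=(d.max()+d.min())/2; am=a.min()
    sel=(a>am+.02)&(a<am+.15)
    L=W[sel&(d>dm+.04)];Rr=W[sel&(d<dm-.04)];N=W[(a<am+.008)&(abs(d-dm)<.045)]
    fl=[cv2.fitLine(q.astype(np.float32),cv2.DIST_HUBER,0,.001,.001).ravel() for q in(L,Rr,N)]
    an=[np.arctan2(f[1],f[0]) for f in fl]; an=[x if abs(x)<.8 else (x-np.pi if x>0 else x+np.pi) for x in an[:2]]+[np.arctan(fl[2][1]/fl[2][0])]
    g=np.mean(an[:2])
e=np.array([np.cos(g),np.sin(g)]);n=np.array([-e[1],e[0]])
l,r,nn=(L@n).mean(),(Rr@n).mean(),(N@e).mean()
print("angles",np.rad2deg(an),"width",l-r)
O=e*(nn+.15)+n*(l+r)/2; print("jig origin",O,"yaw",np.rad2deg(g))
# foot
ft=onplane(c,[[290,173.6]],.064)[0]; print("foot approx",ft)
P=X[160:190,275:308].reshape(-1,3); q=P[P[:,2]>.059]; 
q=q[np.linalg.norm(q[:,:2]-ft[:2],axis=1)<.025]; print(len(q),cv2.minEnclosingCircle(q[:,:2].astype(np.float32)),q.mean(0))
def jf(p): return np.array([(p[:2]-O)@e,(p[:2]-O)@n])
print("foot in jig",jf(ft),jf(q.mean(0)))
# check: jig model overlay
def J(x,y,z): return [*(O+e*x+n*y),z]
im=cv2.resize(c["img"][125:245,250:340],None,fx=6,fy=6,interpolation=cv2.INTER_CUBIC)
def dr(pts,col):
    uv=((proj(c,pts)-[250,125]+.5)*6).astype(int); cv2.polylines(im,[uv],True,col,1)
dr([J(-.15,-.06,.018),J(.15,-.06,.018),J(.15,.06,.018),J(-.15,.06,.018)],(255,0,0))
dr([J(.07,-.04,.059),J(.09,-.04,.059),J(.09,.04,.059),J(.07,.04,.059)],(0,255,0))
t=np.linspace(0,6.28,30);cx,cy=jf(ft)
dr([[ft[0]+.015*np.cos(k),ft[1]+.015*np.sin(k),.064] for k in t],(0,0,255))
cv2.imwrite("pics/ov.png",im)
s=cam("side"); im=cv2.resize(s["img"][150:230,270:400],None,fx=6,fy=6,interpolation=cv2.INTER_CUBIC)
def dr(pts,col):
    uv=((proj(s,pts)-[270,150]+.5)*6).astype(int); cv2.polylines(im,[uv],True,col,1)
dr([J(-.15,-.06,.018),J(.15,-.06,.018),J(.15,.06,.018),J(-.15,.06,.018)],(255,0,0))
dr([J(.07,-.04,.059),J(.09,-.04,.059),J(.09,.04,.059),J(.07,.04,.059)],(0,255,0))
dr([[ft[0]+.015*np.cos(k),ft[1]+.015*np.sin(k),.064] for k in t],(0,0,255))
cv2.imwrite("pics/ovs.png",im)
```

```text
board hsv [ 16 115 227] [ 17 113 228] bench [ 13 143 166]
angles [-8.7256 -8.624  81.2824] width 0.1152265170788634
jig origin [0.5832 0.0406] yaw -8.6748295
foot approx [0.6123 0.04   0.064 ]
102 ((0.6129747033119202, 0.0396999791264534), 0.02054634876549244) [0.6133 0.0396 0.0632]
foot in jig [0.0289 0.0038] [0.03   0.0036]
```

View pics/ov.png

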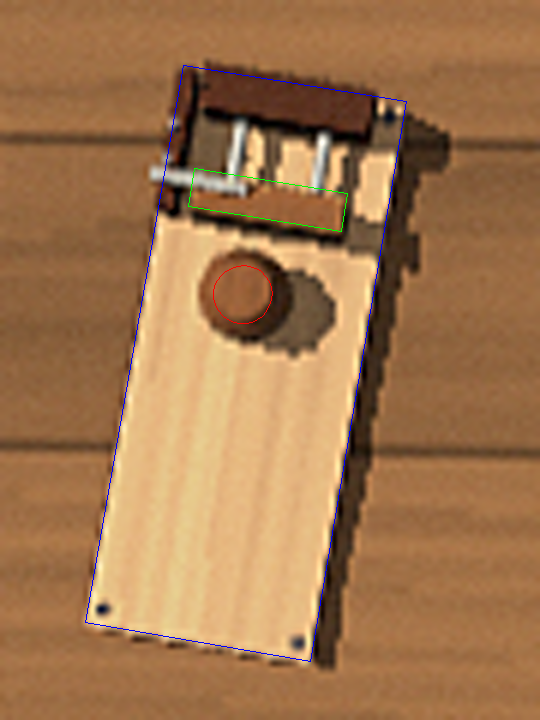

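View pics/ovs.png

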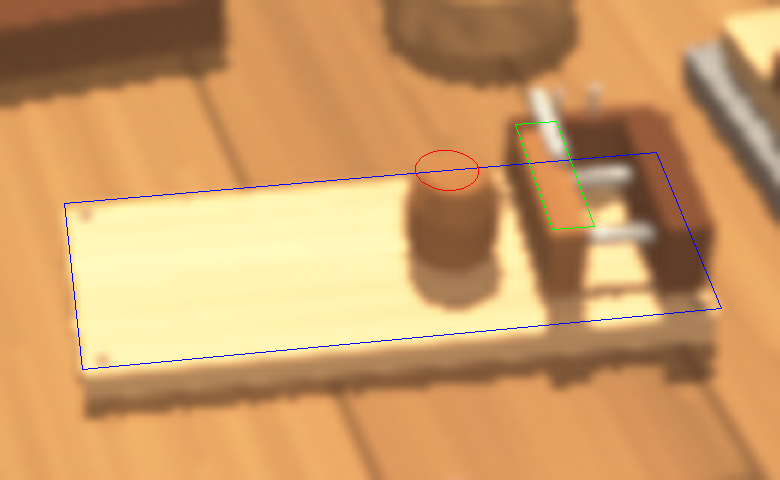

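The plain wooden block with two screw holes at top-view (398,228), 140 x 42 mm, is the rail. Pink (363,181) and turquoise (447,270) are the look-alikes, and the holeless block at (402,191) is the offcut. The crop confirms this. The foot is at (290,174), on the jig in front of the stop.

```bash
python3 -m crank '[[[0,0,0,-10.1,0],[-43,-30,0,0,0],[-43,-30,0,0,0],[-43,-30,0,0,0],[-43,-30,0,0,0],[-43,-30,0,0,0],[-43,-30,0,0,0],[-43,-30,0,0,0],[-43,-30,0,0,0],[-43,-30,0,0,0],[-43,-30,0,0,0]]]'
cat > d.py <<'E'
import sys; from h import *
from scipy.spatial.transform import Rotation as Ro
o=bot.get_obs(); R=Ro.from_quat(o["tool_rot"]).as_matrix(); p=np.array(o["eef_pos"])
np.set_printoptions(precision=2,suppress=True)
print("t",round(o["clock"],2),"pos mm",p*1000,"yaw x",np.rad2deg(np.arctan2(R[1,0],R[0,0])),"tilt",R[:,2],"F",np.array(o["ft_force"]),"w",o["grip_width"]*1000)
if len(sys.argv)>3: print("tool mm",R.T@(np.array([float(a) for a in sys.argv[1:4]])-p*1000))
E
python3 d.py 613 40 200
```

```text
clock: 1.62
eef_pos: [0.5535, 0.1074, 0.2301]
tool_rot: [0.068, 0.998, 0.0, 0.0]
ft_force: [0.6, 0.9, 0.1]
grip_width: 0.0851
t 1.62 pos mm [553.46 107.39 230.15] yaw x 172.21285275705625 tilt [ 0.  0. -1.] F [0.65 0.89 0.13] w 85.08825727677801
tool mm [-68.1  -58.73  30.14]
```

```bash
python3 -m crank '[[[-34,-29,0,0.9,0],[-34,-29,20,0,0],[0,0,40,0,0],[0,0,35,0,0],[0,0,0,0,0]]]' >/dev/null; python3 d.py 613 40 24
python3 - <<'E'
from h import *
c=cam("top");cv2.imwrite("pics/t1.png",cv2.resize(c["img"][120:240,240:340],None,fx=5,fy=5,interpolation=cv2.INTER_CUBIC))
c=cam("side");cv2.imwrite("pics/s1.png",cv2.resize(c["img"][110:240,270:410],None,fx=5,fy=5,interpolation=cv2.INTER_CUBIC))
E
```

```text
t 2.25 pos mm [617.4   33.15 131.05] yaw x 170.859609201451 tilt [ 0.  0. -1.] F [-0.05 -0.92  0.45] w 85.48968863579432
tool mm [  5.57   5.96 107.04]
```

View pics/s1.png

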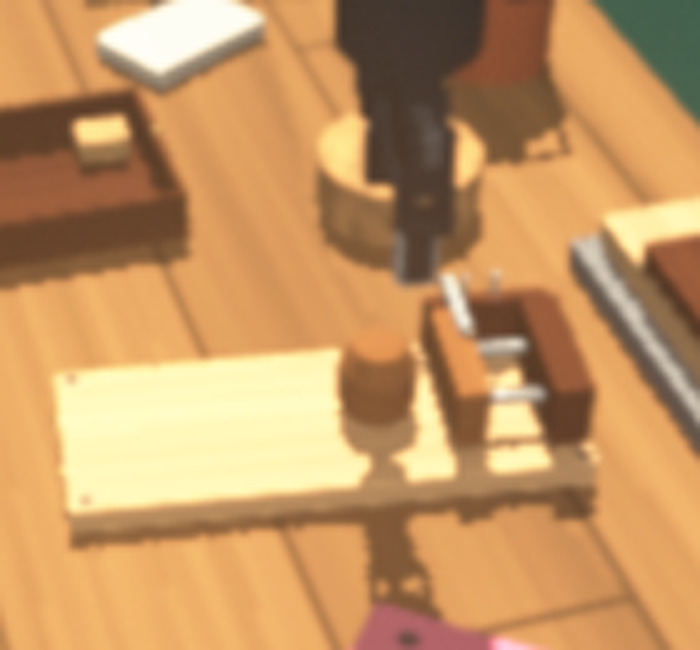

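The gripper hangs above the foot (378,375 in the enlarged side crop), with the fingers clear of the stop and the disc. I'll correct the offset and then go down.

```bash
python3 -m crank '[[[5.5,6,0,-0.4,0],[0,0,0,0,0],[0,0,0,0,0]]]' >/dev/null; python3 d.py 613 40 24;  python3 -m crank '[[[0,0,20,0,0],[0,0,20,0,0],[0,0,20,0,0],[0,0,20,0,0],[0,0,10,0,0],[0,0,0,0,0]]]'; python3 d.py 613 40 24
```

```text
t 2.73 pos mm [617.79  42.11 140.31] yaw x 171.4060788480036 tilt [ 0.02  0.   -1.  ] F [0.06 0.19 0.25] w 85.53578427916476
tool mm [  6.39  -3.33 116.21]
clock: 3.48
eef_pos: [0.6229, 0.0432, 0.0531]
tool_rot: [0.074, 0.997, 0.002, 0.013]
ft_force: [0.4, -0.5, 0.7]
grip_width: 0.085
t 3.48 pos mm [622.94  43.25  53.06] yaw x 171.4750826236316 tilt [ 0.03  0.   -1.  ] F [ 0.44 -0.53  0.71] w 84.96494345379094
tool mm [10.11 -4.87 28.78]
```

```bash
python3 -m crank '[[[0,0,0,0,0]]]' >/dev/null; python3 d.py;  python3 -m crank '[[[0,0,0,0,0],[0,0,0,0,0]]]'>/dev/null; python3 d.py 613 40 24
```

```text
t 3.6 pos mm [623.59  43.28  53.98] yaw x 171.47394953040762 tilt [ 0.03  0.   -1.  ] F [ 0.11 -0.38  0.12] w 85.35763902758111
t 3.85 pos mm [624.71  43.35  55.68] yaw x 171.47261762573933 tilt [ 0.03  0.   -1.  ] F [ 0.31  0.57 -0.51] w 85.48871304256572
tool mm [12.05 -5.27 31.29]
```

```bash
sed -i 's/precision=2/precision=4/' d.py; python3 d.py; python3 -m crank '[[[6,-2,15,0,0],[6,-2,15,0,0]]]'>/dev/null; python3 d.py 613 40 24;python3 -c "
from h import *
print(bot.get_obs()['joint_pos'],bot.get_obs()['tau'])"
```

```text
t 3.85 pos mm [624.7083  43.3467  55.6782] yaw x 171.47261762573933 tilt [ 0.0313  0.0027 -0.9995] F [ 0.3108  0.57   -0.514 ] w 85.48871304256572
t 4.1 pos mm [615.7023  41.4597  27.437 ] yaw x 171.4764883387921 tilt [ 0.0376  0.0031 -0.9993] F [ 0.4872 -0.2009 -0.3003] w 85.68283089224353
tool mm [ 2.5805 -1.8731  3.3284]
[ 6.69267614e-02  5.94337255e-01 -1.47313081e-02  9.24008671e-01
  6.28401085e-04  2.15542523e-01] [ 4.46109544e-02 -5.05199432e+01  2.25867462e+01  1.53189492e-01
  2.05618693e-03  7.38000293e-03]
```

```bash
python3 -m crank '[[[2.5,-2,5,0,0],[0,0,1,0,255],[0,0,1,0,255],[0,0,1,0,255]]]'>/dev/null; python3 d.py 613 40 24;python3 -m crank '[[[0,0,1,0,255],[0,0,0.5,0,255],[0,0,0.5,0,255],[0,0,0,0,255]]]'>/dev/null; python3 d.py
```

```text
t 4.6 pos mm [613.9159  39.8489  20.8392] yaw x 171.4695681840382 tilt [ 0.0393  0.0034 -0.9992] F [-3.7479 -0.0317  6.8047] w 45.899035418607916
tool mm [ 0.8063  0.0429 -3.1938]
t 5.1 pos mm [613.9975  39.8401  20.9091] yaw x 171.46967408920162 tilt [ 0.04    0.0032 -0.9992] F [-0.1732  0.2288  0.3664] w 46.457965411865
```

```bash
python3 -m crank '[[[0,0,-30,0,255],[0,0,-30,0,255],[0,0,-30,0,255]]]'>/dev/null; python3 d.py 477 327 120;python3 -m crank '[[[0,0,0,0,255]]]'>/dev/null; python3 d.py; python3 -m crank '[[[0,0,0,0,255]]]'>/dev/null; python3 d.py
```

```text
t 5.47 pos mm [608.7103  39.5231 107.7799] yaw x 171.4803152190321 tilt [ 0.033   0.003  -0.9995] F [ 0.1968 -0.5204 -0.6299] w 46.24890062487085
tool mm [172.3637 264.9226 -15.7057]
t 5.6 pos mm [611.3022  39.6652 110.3238] yaw x 171.47641223604458 tilt [ 0.0395  0.0034 -0.9992] F [ 0.5679  0.4032 -1.4516] w 46.36267266869075
t 5.72 pos mm [610.8665  39.6745 109.0423] yaw x 171.48083036018807 tilt [ 0.0382  0.0034 -0.9993] F [-0.538  -0.3829 -0.9801] w 46.46894632858225
```

```bash
python3 -m crank '[[[20,28,0,0,255],[31,44,0,0,255],[31,44,0,0,255],[31,44,0,0,255],[31,44,0,0,255],[25,35,0,0,255],[10,14,0,0,255],[4,6,0,0,255]]]'>/dev/null; python3 d.py 462 325 12;python3 -m crank '[[[0,0,0,0,255]]]'>/dev/null; python3 d.py 462 325 12
```

```text
t 6.72 pos mm [461.1374 327.5861  91.1754] yaw x 171.25188473392214 tilt [ 0.0242 -0.0041 -0.9997] F [-0.1823  0.4346 -0.6629] w 46.4490829240106
tool mm [ 0.6957 -2.3974 79.183 ]
t 6.85 pos mm [461.1912 327.0091  90.5076] yaw x 171.2339447612023 tilt [ 0.0236 -0.0052 -0.9997] F [-0.5296 -0.4245 -1.1687] w 46.60004837797146
tool mm [ 0.7869 -1.744  78.5142]
```

```bash
python3 -m crank '[[[0,0,15,0,255],[0,0,25,0,255],[0,0,20,0,255],[0,0,8,0,255],[0,0,3,0,255]]]'>/dev/null; python3 d.py 462 325 10
```

```text
t 7.47 pos mm [465.9349 320.6921  14.8952] yaw x 170.68919652367194 tilt [ 0.0236 -0.0072 -0.9997] F [-0.5415  0.0833 -0.9812] w 46.40197520866935
tool mm [4.6984 3.6304 4.7696]
```

```bash
python3 -m crank '[[[0,0,2.5,0,255],[0,0,2,0,255],[0,0,0.5,0,255]]]'>/dev/null; python3 d.py
```

```text
t 7.85 pos mm [467.2225 320.8651  10.7954] yaw x 170.64333405735454 tilt [ 0.0255 -0.0058 -0.9997] F [ 0.1558 -1.2422 -0.671 ] w 46.44014938634636
```

```bash
python3 -m crank '[[[0,0,1,0,70],[0,0,0,0,70],[0,0,0,0,70],[0,0,0,0,70]]]'>/dev/null; python3 d.py
```

```text
t 8.35 pos mm [468.0131 321.7505  11.0415] yaw x 170.6708416668695 tilt [ 0.0279 -0.0043 -0.9996] F [ 0.01   -0.225   0.7785] w 62.19449661860376
```

```bash
python3 -m crank '[[[0,0,-15,0,70],[0,0,-30,0,70],[0,0,-40,0,0],[0,0,-40,0,0],[0,0,-15,0,0],[0,0,-5,0,0]]]'>/dev/null; python3 d.py 454.5 -293.5 150
python3 - <<'E'
from h import *
c=cam("top");cv2.imwrite("pics/t2.png",c["img"])
c=cam("side");cv2.imwrite("pics/s2.png",cv2.resize(c["img"][100:240,230:410],None,fx=4,fy=4,interpolation=cv2.INTER_CUBIC))
E
```

```text
t 9.1 pos mm [463.898  322.5461 165.3448] yaw x 170.6705665102155 tilt [ 0.0301 -0.0027 -0.9995] F [-0.6427 -0.0171 -0.0371] w 85.40739385389378
tool mm [ -90.0912 -609.4601   16.6895]
```

View pics/s2.png

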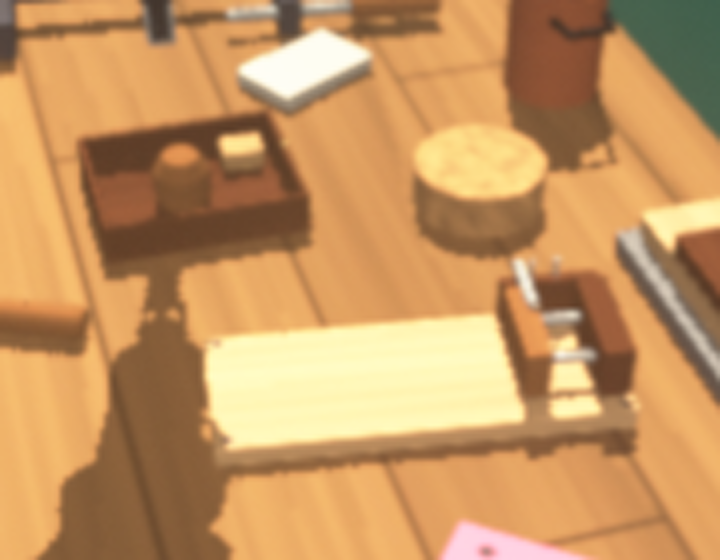

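View pics/t2.png

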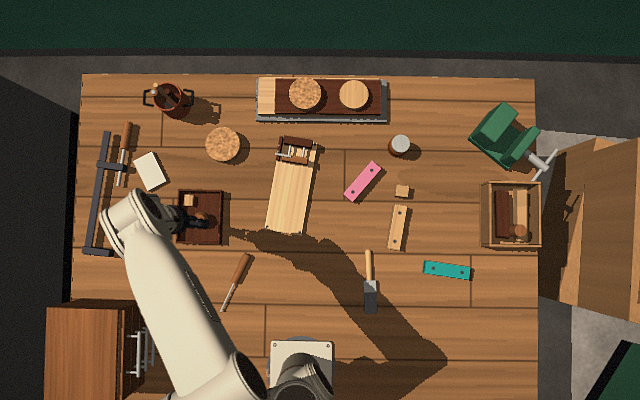

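The foot stands in the tray at side-crop (182,180) with the scrap beside it, the board is clear, and the disc, jar and offcut haven't moved. Next I'll refine the rail and jig poses.

Run:
```python
from h import *
np.set_printoptions(precision=4,suppress=True)
c=cam("top")
hol=np.array([[299,239],[274,381]])/5-.4+[340,165]
g=cv2.cvtColor(c["img"],cv2.COLOR_BGR2GRAY).astype(float)
H=[]
for u,v in hol:
    u0,v0=int(round(u)),int(round(v)); w=g[v0-3:v0+4,u0-3:u0+4]; k=np.clip(np.percentile(w,60)-w,0,None); k[k<25]=0
    yy,xx=np.mgrid[v0-3:v0+4,u0-3:u0+4]; H.append([(k*xx).sum()/k.sum(),(k*yy).sum()/k.sum()])
W=onplane(c,H,.036)[:,:2]; d=W[0]-W[1]; print("rail holes",H,"mid",W.mean(0),"len",np.linalg.norm(d),"yaw",np.rad2deg(np.arctan2(d[1],d[0])))
hsv=cv2.cvtColor(c["img"],cv2.COLOR_BGR2HSV)
# subpixel: fit model rotated box by edge gradient of upsampled value: use brightness mask threshold on 8x upsample
def fit(x0,x1,y0,y1,z,thr,name):
    k=8;im=cv2.resize(hsv[y0:y1,x0:x1,2],None,fx=k,fy=k,interpolation=cv2.INTER_CUBIC)
    m=(im>thr).astype(np.uint8)
    ct=max(cv2.findContours(m,cv2.RETR_EXTERNAL,cv2.CHAIN_APPROX_NONE)[0],key=cv2.contourArea)[:,0].astype(float)
    uv=(ct+.5)/k-.5+[x0,y0]; return onplane(c,uv,z)[:,:2]
W=fit(255,330,162,245,.018,198,"board")
ga=np.deg2rad(-8.7)
for i in range(5):
    e=np.array([np.cos(ga),np.sin(ga)]);n=np.array([-e[1],e[0]]);a=W@e;dd=W@n;dm=(dd.max()+dd.min())/2
    s=(a>a.min()+.02)&(a<a.min()+.17)
    L=W[s&(dd>dm+.045)];R=W[s&(dd<dm-.045)];N=W[(a<a.min()+.01)&(abs(dd-dm)<.045)]
    f=[cv2.fitLine(q.astype(np.float32),cv2.DIST_HUBER,0,.001,.001).ravel() for q in(L,R,N)]
    an=[np.arctan(f[0][1]/f[0][0]),np.arctan(f[1][1]/f[1][0]),np.arctan(-f[2][0]/f[2][1])]; ga=np.mean(an[:2])
e=np.array([np.cos(ga),np.sin(ga)]);n=np.array([-e[1],e[0]])
l,r,nn=np.median(L@n),np.median(R@n),np.median(N@e)
print("jig ang",np.rad2deg(an),"width",l-r,"O",e*(nn+.15)+n*(l+r)/2)
O=e*(nn+.15)+n*(l+r)/2
X=cloud(c);P=X[185:250,170:235].reshape(-1,3)
def J(x,y,z): return [*(O+e*x+n*y),z]
print("stop front edge top px",proj(c,[J(.07,0,.059),J(.085,.062,.061)]),"place xy",O+e*.0, "rail@-20:",O+e*-.02)
```

```text
rail holes [[np.float64(399.33782645324345), np.float64(212.4747262005055)], [np.float64(394.3898659966499), np.float64(240.99455611390283)]] mid [ 0.4554 -0.293 ] len 0.0898409422638698 yaw -9.47187893548204
jig ang [-8.8871 -8.7698 -7.5988] width 0.1173281715410556 O [0.5832 0.0407]
stop front edge top px [[293.6074 160.9533]
 [274.6548 152.7736]] place xy [0.5832 0.0407] rail@-20: [0.5635 0.0438]
```

```bash
python3 -m crank '[[[-4,-28,0,0,0],[-7,-50,0,0,0],[-7,-50,0,0,0],[-7,-50,0,0,0],[-7,-50,0,0,0],[-7,-50,0,0,0],[-7,-50,0,0,0],[-7,-50,0,0,0],[-7,-50,0,0,0],[-7,-50,0,0,0],[-4,-30,0,0,0],[-2,-15,0,0,0]]]'>/dev/null; python3 d.py 455.4 -293 150
```

```text
t 10.75 pos mm [ 441.9266 -220.947   151.3965] yaw x 170.90847958667902 tilt [ 0.0016 -0.0048 -1.    ] F [0.4516 0.641  0.1554] w 85.29096126866722
tool mm [-24.6861 -69.0116   1.7661]
```

```bash
python3 -m crank '[[[-9,-25,0,0.3,0],[-8,-22,0,0,0],[-4,-12,5,0,0],[-2,-5,5,0,0],[0,0,0,0,0],[0,0,0,0,0]]]'>/dev/null; python3 d.py 455.4 -293 8
```

```text
t 11.5 pos mm [ 452.3901 -285.6074  136.7998] yaw x 170.7631582211543 tilt [-0.0062  0.0023 -1.    ] F [-0.0758 -0.1479 -0.4496] w 85.5889215943553
tool mm [ -4.9881  -6.9799 128.7614]
```

```bash
python3 -m crank '[[[-5,-7,10,0.2,0],[0,0,25,0,0],[0,0,25,0,0],[0,0,15,0,0],[0,0,10,0,0],[0,0,2,0,0]]]'>/dev/null; python3 d.py 455.4 -293 6
```

```text
t 12.25 pos mm [ 457.8607 -293.7232   47.0092] yaw x 170.6633751139715 tilt [-0.0031  0.0002 -1.    ] F [ 0.8745 -0.5149  0.3526] w 85.25541117330339
tool mm [ 2.4203  0.3251 41.0167]
```

```bash
python3 - <<'E'
from h import *
c=cam("side");cv2.imwrite("pics/s3.png",cv2.resize(c["img"][200:340,260:440],None,fx=4,fy=4,interpolation=cv2.INTER_CUBIC))
E
python3 -m crank '[[[2,0,12,0,0],[0,0,12,0,0],[0,0,10,0,0],[0,0,5,0,0],[0,0,2,0,0]]]'>/dev/null; python3 d.py 455.4 -293 6
```

```text
t 12.93 pos mm [ 456.83   -294.1915    4.7336] yaw x 170.65873418274583 tilt [-0.0003 -0.0015 -1.    ] F [ 0.6523 -0.4314  0.2848] w 85.30077280266907
tool mm [ 1.6045  0.9416 -1.2677]
```

View pics/s3.png

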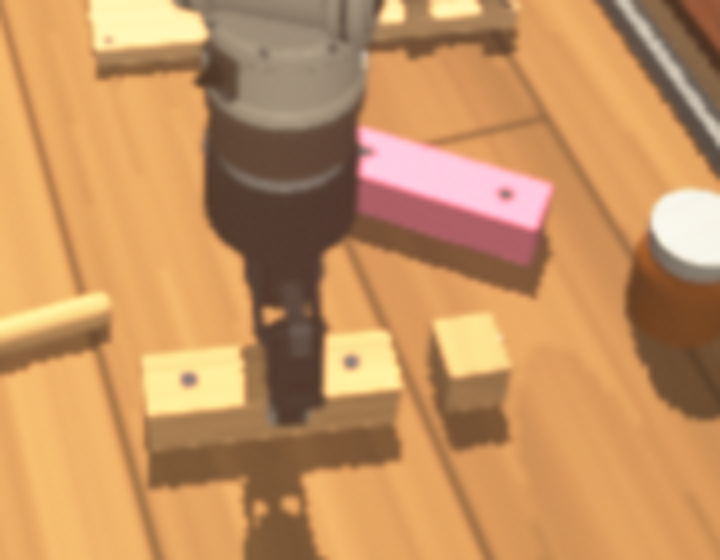

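The side view shows the fingers straddling the middle of the rail, between its two screw holes (190,378) and (350,362). The offcut at (470,360) is untouched, so I'll close.

```bash
python3 -m crank '[[[1.5,0.5,0,0,255],[0,0,0,0,255],[0,0,0,0,255],[0,0,0,0,255],[0,0,0,0,255]]]'>/dev/null; python3 d.py 455.4 -293 6
```

```text
t 13.55 pos mm [ 455.9817 -293.6485    5.599 ] yaw x 170.6665143049472 tilt [ 0.0011 -0.0022 -1.    ] F [-0.2559 -0.3641 -1.8522] w 39.05093081109863
tool mm [ 0.6786  0.5448 -0.4031]
```

```bash
python3 -m crank '[[[0,0,-12,0,255],[0,0,-25,0,255],[0,0,-25,0,255],[0,0,-25,0,255],[0,0,-12,0,255],[0,0,-5,0,255]]]'>/dev/null; python3 d.py 558.5 44.5 90
```

```text
t 14.3 pos mm [ 454.9959 -293.0105  114.3066] yaw x 170.66134610675547 tilt [-0.0005 -0.0014 -1.    ] F [-0.2284 -0.1559 -2.133 ] w 39.560450735171976
tool mm [-47.372  349.8688  23.7692]
```

```bash
python3 -m crank '[[[-3,18,0,0,255],[-5,38,0,-0.3,255],[-6,45,0,0,255],[-6,45,0,0,255],[-6,45,0,0,255],[-6,45,0,0,255],[-5,36,0,0,255],[-3,25,0,0,255],[-2,15,0,0,255],[-1,7,0,0,255],[0,3,0,0,255]]]'>/dev/null; python3 d.py 558.5 44.5 23
```

```text
t 15.68 pos mm [543.8798  37.2393 103.8486] yaw x 171.15468140395984 tilt [-0.0189  0.0038 -0.9998] F [-0.2699  0.2985 -2.4513] w 39.59298984500709
tool mm [-14.8852   9.3541  80.5847]
```

```bash
python3 -m crank '[[[-4,5,8,0,255],[-4,4,15,0,255],[-2,1,18,0,255],[0,0,14,0,255],[0,0,8,0,255],[0,0,4,0,255]]]'>/dev/null; python3 d.py 558.5 44.5 23.6
```

```text
t 16.43 pos mm [554.1544  43.418   31.2729] yaw x 170.86258785753034 tilt [-0.0206  0.0031 -0.9998] F [ 0.4582  0.889  -1.6431] w 38.774333203796196
tool mm [-4.2774  1.76    7.5851]
```

```bash
cat > ov.py <<'E'
import sys; from h import *
tag=sys.argv[1]; g=np.deg2rad(-8.83); e=np.array([np.cos(g),np.sin(g)]);n=np.array([-e[1],e[0]]);O=np.array([.5832,.0407])
def J(x,y,z): return [*(O+e*x+n*y),z]
for nm,b in(("top",(250,340,125,245)),("side",(260,400,140,235))):
    c=cam(nm); im=cv2.resize(c["img"][b[2]:b[3],b[0]:b[1]],None,fx=5,fy=5,interpolation=cv2.INTER_CUBIC)
    def dr(p,col):
        cv2.polylines(im,[((proj(c,p)-[b[0],b[2]]+.5)*5).astype(int)],True,col,1)
    dr([J(-.15,-.06,.018),J(.15,-.06,.018),J(.15,.06,.018),J(-.15,.06,.018)],(255,0,0))
    cv2.imwrite(f"pics/{tag}_{nm}.png",im)
    if nm=="top":
        X=cloud(c);P=X[150:240,255:325].reshape(-1,3)
        q=np.c_[(P[:,:2]-O)@e,(P[:,:2]-O)@n,P[:,2]]*1000
        np.save("last.npy",q)
E
python3 ov.py a
```

```text
(no output)
```

View pics/a_top.png

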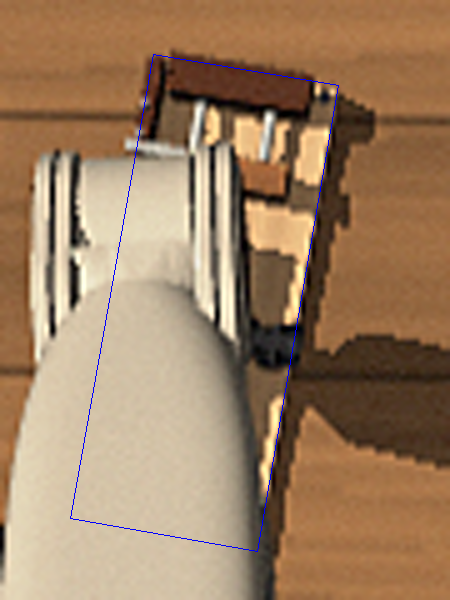

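View pics/a_side.png

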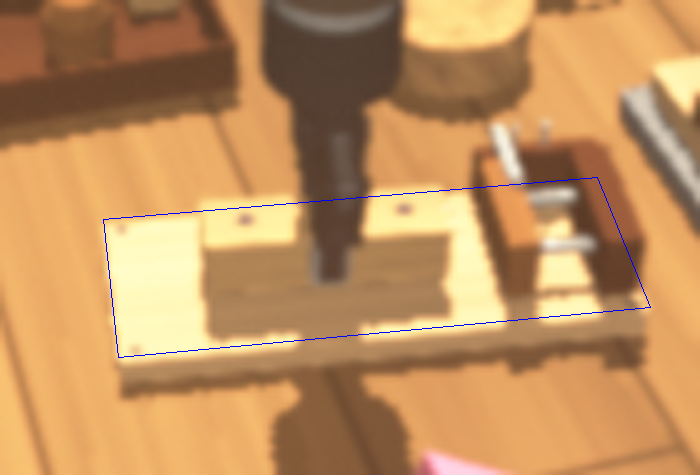

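The rail hangs just above the board, roughly centred. In the side view it spans (205,240)–(450,235) with its holes up, and the stop at (505,200) is at rest. Lowering it.

```bash
python3 -m crank '[[[-1,1,3,-0.3,255],[0,0.5,2,0,255],[0,0,2,0,255],[0,0,1,0,255]]]'>/dev/null; python3 d.py 558.5 44.5 23.6;python3 -m crank '[[[0,0,1.5,0,255],[0,0,1.5,0,255]]]'>/dev/null; python3 d.py 558.5 44.5 23.6
```

```text
t 17.02 pos mm [556.7293  45.167   24.7533] yaw x 171.20442733128897 tilt [-0.0169  0.0034 -0.9999] F [-0.6126  0.6331 -1.5376] w 39.13385871320896
tool mm [-1.8715 -0.3893  1.1208]
t 17.27 pos mm [556.6968  45.2102  23.9049] yaw x 171.19998807671445 tilt [-0.0159  0.0033 -0.9999] F [-5.5496 -0.499  10.4691] w 38.75562509204261
tool mm [-1.8953 -0.4262  0.2739]
```

```bash
python3 -m crank '[[[-3,0,0,0,255],[-5,0,0,0,255],[-5,0,0,0,255],[-4,0,0,0,255],[-3,0,0,0,255]]]'>/dev/null; python3 d.py 583.2 40.7 23.6
```

```text
t 17.9 pos mm [577.192   42.1505  24.3179] yaw x 171.20960503459997 tilt [-0.0161  0.0036 -0.9999] F [-3.3941  0.4136  2.8867] w 38.89416786965788
tool mm [-6.1701 -0.516   0.6158]
```

```bash
python3 ov.py b
```

```text
(no output)
```

View pics/b_side.png

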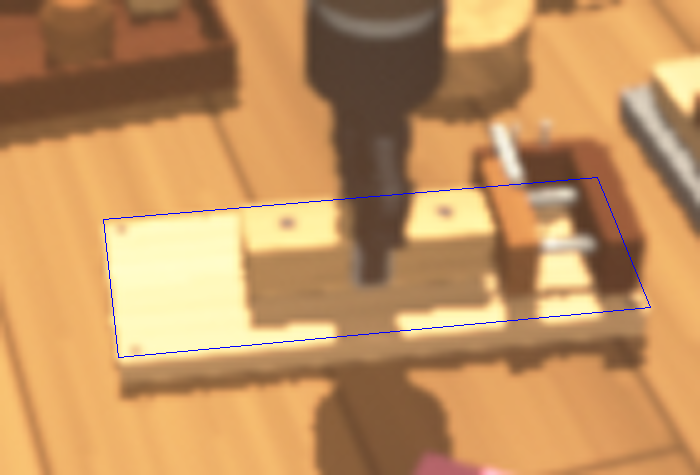

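The rail is flat and square. Its end at (490,260) is a few mm short of the stop face at (500,260).

```bash
python3 -m crank '[[[-3,0,0,0,255],[-3,0,0,0,255]]]'>/dev/null; python3 d.py 583.2 40.7 23.6; python3 -m crank '[[[-3,0,0,0,255],[-3,0,0,0,255]]]'>/dev/null; python3 d.py; python3 -m crank '[[[-3,0,0,0,255],[-3,0,0,0,255]]]'>/dev/null; python3 d.py
```

```text
t 18.25 pos mm [582.4256  41.3542  24.2756] yaw x 171.2216991314735 tilt [-0.0176  0.0038 -0.9998] F [-6.1978  1.2535  5.4955] w 38.761731712646544
tool mm [-0.8772 -0.529   0.6594]
t 18.5 pos mm [585.2218  40.8726  24.5546] yaw x 171.24812779528162 tilt [-0.0239  0.0046 -0.9997] F [-8.4006  1.1594  7.6943] w 39.14814369433706
t 18.75 pos mm [587.3071  40.5362  25.0507] yaw x 171.2822780728456 tilt [-0.0314  0.0056 -0.9995] F [-8.5491  1.1303  7.6587] w 39.28792261749515
```

```bash
python3 -m crank '[[[-9,0,0,0,255]]]'>/dev/null; python3 d.py 583.2 40.7 23.6; python3 ov.py c; python3 d.py
```

```text
t 18.88 pos mm [592.6856  39.6576  25.2906] yaw x 171.31047826614824 tilt [-0.0381  0.0064 -0.9993] F [-13.7086   2.0223  11.9148] w 39.348129266785996
tool mm [ 9.4618 -0.4038  2.0572]
t 18.98 pos mm [593.8703  39.4537  25.2809] yaw x 171.29041992256796 tilt [-0.0362  0.0062 -0.9993] F [-9.8065  1.4539  9.0483] w 39.129159332729934
```

View pics/c_side.png

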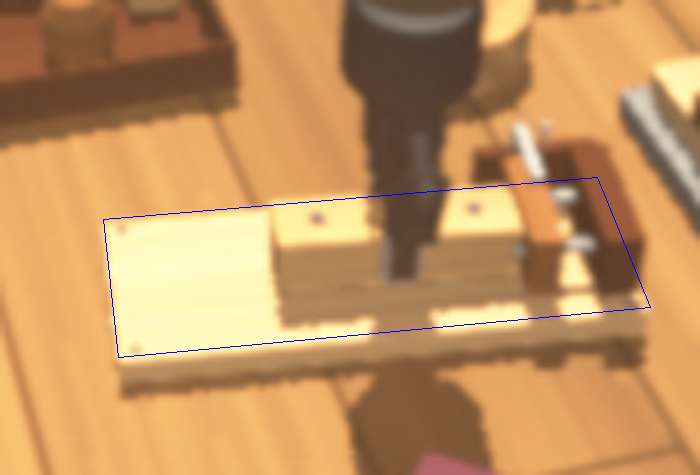

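View pics/c_top.png

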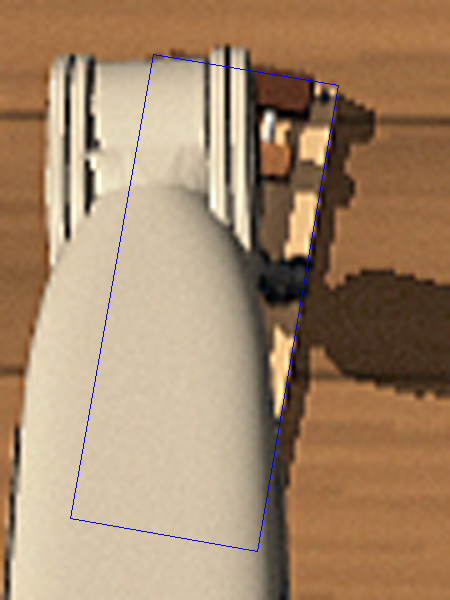

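```bash
cat > st.py <<'E'
import sys; from h import *
g=np.deg2rad(-8.83); e=np.array([np.cos(g),np.sin(g)]);n=np.array([-e[1],e[0]]);O=np.array([.5832,.0407])
c=cam("side")
J=lambda x,y,z:[*(O+e*x+n*y),z]
b=cv2.imread("pics/b_side.png");d=cv2.imread(f"pics/{sys.argv[1]}_side.png")
def P(x,y,z): return (proj(c,[J(x,y,z)])[0]-[260,140]+.5)*5
for nm,(x,y,z),w in(("pointer",(.083,.05,.061),(10,16)),("top",(.08,-.005,.059),(12,22)),("top2",(.08,-.025,.059),(12,12))):
    p=P(x,y,z)+[-6,0]; p=p.round().astype(int); T=b[p[1]-w[1]:p[1]+w[1],p[0]-w[0]:p[0]+w[0]]
    best=[]
    for s in np.arange(-3,33,.5):
        q=P(x+s/1000,y,z)-P(x,y,z)+p
        S=cv2.getRectSubPix(d,(2*w[0],2*w[1]),(float(q[0])-.5,float(q[1])-.5))
        best.append((np.abs(S.astype(float)-T).mean(),s))
    print(nm,p,sorted(best)[:3])
    bb=b.copy()
E
python3 st.py c; python3 d.py; sed -n 1p st.py >/dev/null
python3 - <<'E'
import cv2,numpy as np
b=cv2.imread("pics/b_side.png")[100:320,440:660];d=cv2.imread("pics/c_side.png")[100:320,440:660]
cv2.imwrite("pics/cmp.png",cv2.resize(np.hstack([b,d]),None,fx=1.8,fy=1.8))
E
```

```text
pointer [493 139] [(np.float64(9.6421875), np.float64(13.5)), (np.float64(9.6640625), np.float64(13.0)), (np.float64(11.891145833333333), np.float64(12.5))]
top [508 201] [(np.float64(6.008207070707071), np.float64(13.5)), (np.float64(6.722222222222222), np.float64(14.0)), (np.float64(7.046717171717172), np.float64(13.0))]
top2 [516 223] [(np.float64(1.3478009259259258), np.float64(13.0)), (np.float64(1.4722222222222223), np.float64(13.5)), (np.float64(1.8130787037037037), np.float64(12.5))]
t 19.02 pos mm [593.8475  39.4998  25.2304] yaw x 171.29635838874142 tilt [-0.036   0.0061 -0.9993] F [-9.7583  1.1627  9.7997] w 39.354082194846164
```

View pics/cmp.png

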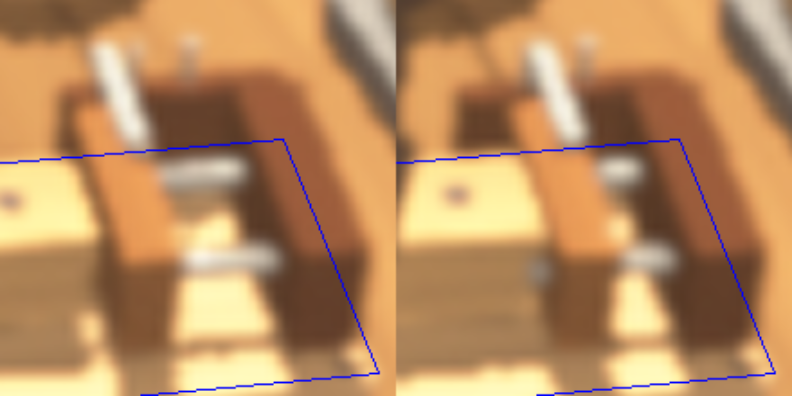

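Stop travel is about 13.3 mm, measured three ways from the images. It needs about 4 mm more, and the compliance loses about 2.4 mm per row.

```bash
python3 -m crank '[[[-6.5,0,0,0,255]]]'>/dev/null; python3 ov.py e; python3 d.py; python3 st.py e;  python3 ov.py f; python3 d.py;python3 - <<'E'
import cv2,numpy as np
b=cv2.imread("pics/b_side.png")[100:320,440:660];d=cv2.imread("pics/f_side.png")[100:320,440:660]
cv2.imwrite("pics/cmp2.png",cv2.resize(np.hstack([b,d]),None,fx=1.8,fy=1.8))
E
```

```text
t 19.25 pos mm [596.7978  39.0234  25.2233] yaw x 171.32356203158963 tilt [-0.0429  0.0071 -0.9991] F [-12.0807   1.616   10.1798] w 39.35580511471138
pointer [493 139] [(np.float64(11.785416666666666), np.float64(16.0)), (np.float64(12.16875), np.float64(16.5)), (np.float64(13.386458333333334), np.float64(15.5))]
top [508 201] [(np.float64(9.039772727272727), np.float64(16.5)), (np.float64(9.153409090909092), np.float64(16.0)), (np.float64(9.196969696969697), np.float64(17.0))]
top2 [516 223] [(np.float64(1.2685185185185186), np.float64(16.5)), (np.float64(1.3275462962962963), np.float64(16.0)), (np.float64(1.802662037037037), np.float64(17.0))]
t 19.4 pos mm [596.7829  39.0167  25.2086] yaw x 171.3199857930884 tilt [-0.0426  0.007  -0.9991] F [-10.7815   1.9082   9.1081] w 39.06626246490039
```

View pics/f_side.png

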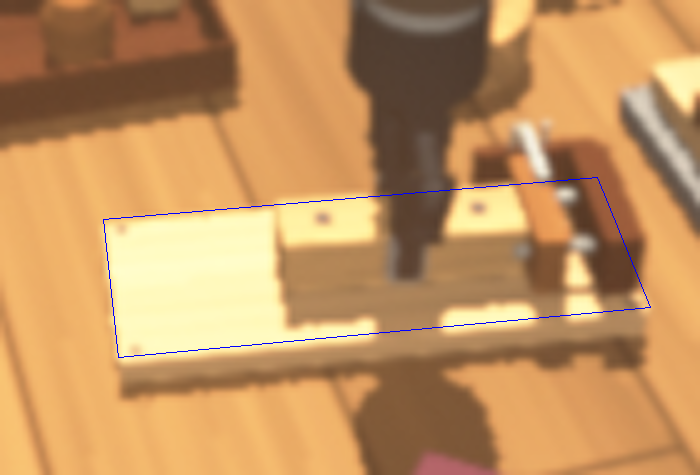

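View pics/cmp2.png

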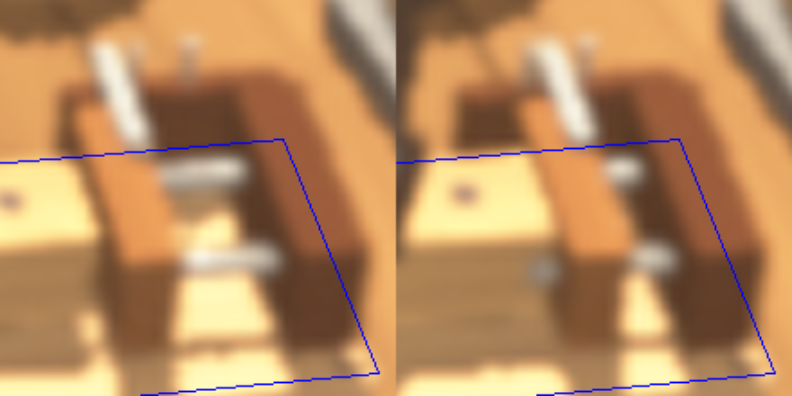

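```bash
python3 - <<'E'
from h import *
np.set_printoptions(precision=4,suppress=True)
g=np.deg2rad(-8.83); e=np.array([np.cos(g),np.sin(g)]);n=np.array([-e[1],e[0]]);O=np.array([.5832,.0407])
c=cam("side");X=cloud(c)
def holes(h):
    P=[]
    for u,v in h:
        p=X[int(v)-1:int(v)+2,int(u)-5:int(u)+6].reshape(-1,3);p=p[(p[:,2]>.04)&(p[:,2]<.07)]; P.append(np.median(p,0))
    return np.array(P)
P=holes([[260+322/5,140+217/5],[260+478/5,140+207/5]])
q=np.c_[(P[:,:2]-O)@e,(P[:,:2]-O)@n,P[:,2]]; print("rail top at holes, jig frame",q,"slope",(q[1,2]-q[0,2])/(q[1,0]-q[0,0]))
W=onplane(c,[[260+322/5-.4,140+217/5-.4],[260+478/5-.4,140+207/5-.4]],.055)[:,:2]
d=W[1]-W[0]; print("hole line yaw",np.rad2deg(np.arctan2(d[1],d[0])),"mid jig",(W.mean(0)-O)@e,(W.mean(0)-O)@n,np.linalg.norm(d))
# tray foot, disc, jar, offcut
t=cam("top");Y=cloud(t)
def r(nm,C,a,b,v0,v1,u0,u1):
    p=C[v0:v1,u0:u1].reshape(-1,3);p=p[(p[:,2]>a)&(p[:,2]<b)]; print(nm,len(p),cv2.minAreaRect((p[:,:2]*1000).astype(np.float32))[:2])
r("disc",Y,.033,.047,122,165,200,245);r("jar",Y,.06,.085,130,160,385,415);r("offc",Y,.028,.045,180,200,390,415);r("foot",Y,.043,.06,195,245,180,222)
E
python3 d.py
```

```text
rail top at holes, jig frame [[-0.0292 -0.0006  0.0554]
 [ 0.0616 -0.001   0.0529]] slope -0.027737235658024537
hole line yaw -10.811820305029508 mid jig 0.015741702060902783 -0.0019669677595262128 0.08894746125095261
disc 930 ((706.7208251953125, 258.4662780761719), (108.89601135253906, 107.1400146484375))
jar 275 ((709.2998657226562, -296.3753662109375), (54.856204986572266, 54.402976989746094))
offc 148 ((567.723876953125, -307.9157409667969), (40.86412048339844, 36.58843994140625))
foot 139 ((482.6481018066406, 302.24444580078125), (41.43488311767578, 87.01727294921875))
t 19.5 pos mm [596.7997  39.0181  25.2155] yaw x 171.3210509301247 tilt [-0.0425  0.007  -0.9991] F [-12.0554   2.0411   9.131 ] w 39.19924006447225
```

```bash
python3 -c "
from workcell import bot
print(bot.job_done())"; python3 d.py
```

```text
the job is handed in; nothing more can be done
None
the job is handed in; nothing more can be done
```

I put the foot in the tray and let it go, then laid the rail on the jig's board with its screw holes up. The arm is still gripping the rail and pressing it against the stop. I handed the job in at about 19.5 s; no verdict is reported.

These are the last checks before handing in:
- **Push:** three image matches put the stop's travel at 16 to 16.5 mm, which is about 8.5 N on its spring. The pointer stands between the two pins, well short of the end of travel.
- **Rail position:** it lies within about 2 mm of the centre line.
- **Foot and bystanders:** the picture taken after release shows the foot standing in the tray. The disc, jar and offcut measured within 1 mm of where they started.

Some readings did not agree or were not ideal:
- **Force:** the wrist reads 11 to 12 N along the push, more than the spring's 8.5 N. I put the difference down to friction, as the tool also presses down with about 9 N.
- **Tilt:** the rail dips about 0.03 rad toward the stop (limit 0.08), because the tool tilted about 0.04 rad under the push.
- **Squareness:** the line through the screw holes gives about 2° (0.035 rad) off square (limit 0.09), while the tool's own yaw gives about 0.2°.
- **Foot in the final check:** my depth crop of the tray from above came out too large to be the foot, so its place rests on the earlier picture.

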